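Trip the kiln interlock and take its key out

ROBOT

A 7-joint arm with a two-finger parallel gripper is mounted at the origin on the work surface. World frame = base frame: x ahead of the robot, y to its left, z up, the work surface at z = 0. Lengths are in m, angles in rad, forces in N, time in s.
With the tool pointing down it reaches from about 0.35 to 0.775 m from the base axis. Payload 3.1 kg.
Tool frame: the origin (TCP) lies between the finger pads; the fingertips stand robot.tip_extent ahead of it and the grasp point (between the pads) is the TCP (robot.tip_extent is the distance from the TCP to the fingertips, in m); z points along the fingers, y is the line along which they close (so a half turn about z gives the same grasp; the last joint's range is limited). The gripper opens to 85 mm and grips with 20 to 120 N. Pads are 22 mm wide; open, the fingers measure 114 mm over their backs; the gripper's body (76 mm by 85 mm) begins 54 mm behind the grasp point. The pads swing forward as they close: fully open they stand 13 mm farther back than shut.
Start: joints at [-1.364, 0.311, 0.014, 1.512, -0.004, 1.319, -0.027], TCP at [0.135, 0.533, 0.25] pointing down, gripper open.
Joint ranges: [-2.7, 2.7], [-0.3, 1.91], [-1.27, 1.3], [0.12, 2.57], [-1.44, 4.58], [0.2, 2.03], [-3.05, 3.05]. Speed limits (rad/s): [2.79, 2.79, 3.14, 3.14, 3.14, 3.14, 3.14].

INTERFACE

Orientations are given as [roll, pitch, yaw] about the fixed x, y, z axes, in that order (R = Rz(yaw) Ry(pitch) Rx(roll)).
In Python, from rig import robot gives the robot as it stands. The module is installed in compiled form; this text tells all that it offers. Calls block until the motion is done:
- robot.move_to(position, orientation): joint-space move of the TCP to a pose.
- robot.movel(position, speed=0.15, rot=None, force_limit=None): straight line of the TCP; rot=None keeps the orientation; speed is the mean speed in m/s. With force_limit (N) it stops when the force on the tool has changed by that much, and returns True; else False.
- robot.goto_joints(angles): joint-space move.
- robot.grip(opening, force=None): finger opening in m; force is the grip in N (None keeps the last); returns when the fingers have stopped.
- robot.pause(seconds).
- robot.solve_ik(position, orientation): joint angles nearest the present ones, or None.
- robot.get_state(): the state.
- robot.read_camera(name): name is "scene" or "top" or "wrist"; returns the picture (420x560x3 uint8, blue, green, red); there is no depth.
- robot.get_calibration(name): a dict with "K" (3x3 intrinsics, pixels), "k1" (the pictures are not rectified: a ray, as slopes to the right and down, at radius r is drawn at 1 + k1 r^2 times it, then the intrinsics apply), "R" (3x3) and "t" (3): a world point X has camera coordinates R X + t. Camera axes: x right, y down, z forward; pixel columns grow to the right and rows downward; lengths in m; the calibration is good to about 2 mm. A picture is of the moment at which its call begins: read the wrist's pose just before it. get_calibration takes no time and is no camera call; for the wrist camera it gives the pose at the moment of the call.
A pose or a line that the arm cannot do raises robot.PlanningError and nothing moves.
- robot.close_job(): hands the job in; it is judged then, once.
The state is a dict: "time_s": time; "joint_pos": joint angles; "qvel": joint speeds; "tau": joint torques, N m; "ee_pos": TCP position; "ee_rot": TCP orientation; "contact_force": force on the tool from outside, world axes, zero at the start; "torque": the same for the moment, N m; "width": finger opening in m; "grasp_force": force on a finger pad.
Only numpy, scipy, OpenCV 4.12 (cv2) and the standard library are available. Lean on these libraries where they do the work, as an engineer would, in place of code of your own. Each camera call takes 0.05 s, during which the arm holds its last target. There are 200 camera calls.

TASK

The kiln's red key is still standing in the grey interlock switch: turn it clockwise right up to its stop, so that the white pointer is carried over to the green dot, and then back anticlockwise to the one position where the key will come out. That position is hidden under the rubber seal, so feel for it with light pulls and never force the key. Draw the key out, set it down in the blue dish and leave the mug, the jar and the figurine where they are.

Things in the scene. Friction and masses are not known exactly. Their poses are not given: they have to be found in the camera images.
- lock: Kiln interlock switch, fixed to the bench: grey housing 120 x 120 mm, 58 mm high, round aluminium face plate on top. Origin at the centre of its underside; the key turns about the vertical through the origin. The key's foot stands on the floor of an 11 mm wide round pocket, 18 mm above the origin. More than 40 N between key and lock damages it.
- lock_face (a point): Centre of the lock's top face. 'Key angle' = how far the key's x axis is turned clockwise (seen from above) from the lock's x axis: 0.72 to 0.82 rad at the start, hard clockwise stop at about 1.6 rad, anticlockwise stop at about -0.65 rad. The release position differs each time, somewhere from -0.35 to 0.50 rad; the key passes up to about 0.1 rad either side of it.
- lock_ward (a point): Underside (45 mm up) of a fixed ring in the lock, 7 mm thick, that traps the key's bit: 11 mm round hole for the shank and, in one hidden direction, a 7 mm wide notch that lets the bit pass. The bit has 3 mm of free lift from the start height, then the ring holds it unless the bit is at the notch. Hidden by a black rubber seal, which offers no resistance.
- rotor (a joint): The switch's rotor with the white pointer on the face plate, in rad, growing clockwise from above: 0 with the pointer at the red dot, 0.55 at its hard stop with the pointer at the green dot. Starts between 0 and 0.08. The key's bit pushes it clockwise only, meeting it 0.2 to 0.5 rad after the start (friction 0.04 N m); it stays there when the key is turned back.
- key: Loose steel key standing upright in the lock, 88 mm long, about 70 g. Origin at the centre of the foot of its shank, z up along the key. Shank 9 mm in diameter up to z = 50 mm; flat red plastic head 32 mm (x) by 10 mm (y), from z = 50 to 88 mm (68 to 106 mm above the bench in the lock), to be pinched across its 10 mm thickness; white mark near the top of the head on the +x side.
- key_head (a point): Point on the key's axis in its red head, 72 mm above the foot: where to grip. Same axes as the key.
- key_bit (a point): Outer end of the key's bit, a tooth 5 mm wide (y) standing out to 18 mm from the axis on the key's +x side, from z = 16 to 24 mm. Inside the lock at the start.
- dish: Shallow blue stoneware dish, fixed, 200 mm (x) by 160 mm (y), 22 mm high, walls and floor 7 mm thick or less. Origin at the centre of its underside. The key may lie or stand in it.
- cup: Bystander: terracotta mug, 72 mm across, 85 mm high. Origin at the centre of its underside.
- jar: Bystander: amber glaze jar, 60 mm across, 75 mm high, red cap. Origin at the centre of its underside.
- figurine: Bystander: white unfired cat figurine, 56 mm across, 96 mm high. Origin at the centre of its underside.

How it is judged:
On the way, in this order (a step that is already met when the one before it is completed fails the run):
1. the key has been turned clockwise to the stop: rotor beyond 0.47 rad, key still in the lock (value of joint rotor above 0.47 rad and z of key in the frame of lock below 0.03 m), for 0.2 s.
2. the key has been turned back and drawn up out of the lock (foot at least 65 mm above the lock's underside) (z of key in the frame of lock above 0.065 m), for 0.1 s.
At the end, for the whole second after the job is handed in: Rotor left beyond 0.47 rad (pointer at the green dot); the key released and at rest in the dish, its foot and its head both within the dish's outline (100 mm in x, 80 mm in y of its centre), foot lower than 40 mm (value of joint rotor above 0.47 rad and x of key in the frame of dish between -0.1 and 0.1 m and y of key in the frame of dish between -0.08 and 0.08 m and x of key_head in the frame of dish between -0.1 and 0.1 m and y of key_head in the frame of dish between -0.08 and 0.08 m and height (world z) of key below 0.04 m and linear speed of key below 0.02 m/s and contact force between key and the fingers below 0.1 N); the robot touches nothing.
It fails at once if the key was forced: more than 40 N between key and lock (contact force between key and lock above 40 N).
It fails at once if the key was dropped from a height or thrown (faster than 1.5 m/s) (linear speed of key above 1.5 m/s).
It fails at once if the cup was disturbed (moved more than 15 mm) (distance of cup from where it was at the start of the episode above 0.015 m).
It fails at once if the jar was disturbed (moved more than 15 mm) (distance of jar from where it was at the start of the episode above 0.015 m).
It fails at once if the figurine was disturbed (moved more than 15 mm) (distance of figurine from where it was at the start of the episode above 0.015 m).
It also fails if it takes over 72 s, if anything falls off the work surface, if the arm or the gripper's body presses on something with over 40 N, if the wrist force passes 120 N, or if a joint passes its speed limit or range.

## Working session

There is one attempt and no reset: what is moved stays moved. The work goes in short steps, each a Python script; the robot and the scene stay as the last script left them, time stands still between calls to the robot, and variables do not carry over. Pictures are saved under pics/ and viewed, at most 10 in all, crops included, and the job is handed in when it is done.

```bash
mkdir -p pics; cat > h.py <<'E'
import numpy as np, cv2
from rig import robot
def ray(cal,u,v):
    K,k1=np.array(cal["K"]),cal["k1"]
    d=np.array([(u-K[0,2])/K[0,0],(v-K[1,2])/K[1,1]]); s=d.copy()
    for _ in range(30): s=d/(1+k1*(s@s))
    R,t=np.array(cal["R"]),np.array(cal["t"])
    return -R.T@t, R.T@np.array([s[0],s[1],1])
def at_z(cal,u,v,z):
    o,d=ray(cal,u,v); return o+d*(z-o[2])/d[2]
def proj(cal,X):
    K,k1=np.array(cal["K"]),cal["k1"]
    c=np.array(cal["R"])@np.array(X)+np.array(cal["t"]); s=c[:2]/c[2]; s=s*(1+k1*(s@s))
    return K[:2,:2]@s+K[:2,2]
E
python3 - <<'E'
from h import *
for n in("scene","top"):
    cv2.imwrite(f"pics/{n}0.png",robot.read_camera(n)); c=robot.get_calibration(n); print(n,c)
s=robot.get_state();print(s,robot.tip_extent)
E
```

```text
scene {'K': array([[416.15957734,   0.        , 289.30681492],
       [  0.        , 416.15957734, 210.36131637],
       [  0.        ,   0.        ,   1.        ]]), 'k1': -0.03913179323778152, 'R': array([[ 0.05781802,  0.99823722, -0.01339851],
       [ 0.85332347, -0.05638163, -0.51832438],
       [-0.51816612,  0.01853523, -0.85507913]]), 't': array([-0.05683354, -0.43018913,  1.11424716])}
top {'K': array([[464.7959282 ,   0.        , 285.05065087],
       [  0.        , 464.7959282 , 216.53526916],
       [  0.        ,   0.        ,   1.        ]]), 'k1': -0.04834239649205094, 'R': array([[-0.01991149, -0.99931026,  0.03134555],
       [-0.99847896,  0.01826316, -0.05202145],
       [ 0.0514131 , -0.03233369, -0.99815391]]), 't': array([0.03125043, 0.56710149, 0.91111866])}
{'time_s': 0.1, 'joint_pos': array([-1.36370173,  0.31164004,  0.01403273,  1.51289989, -0.00439766,
        1.31923292, -0.02721745]), 'qvel': array([ 0.00025906, -0.00177414,  0.00123455, -0.0045643 , -0.00026822,
       -0.00066877,  0.00212231]), 'tau': array([ 8.48989603e-04, -3.80851686e+01,  1.46841863e-01, -2.31241965e+01,
        1.23672214e-02,  8.07264150e-03, -6.34878560e-06]), 'ee_pos': array([0.13528204, 0.53245783, 0.2493316 ]), 'ee_rot': array([-3.13944564e+00,  1.04176469e-04,  2.89281997e+00]), 'contact_force': array([ 0.15515919, -0.75421281, -0.32907608]), 'torque': array([ 0.03079815,  0.00352085, -0.04934459]), 'grasp_force': 0.0, 'width': 0.08565313473510773} 0.019
```

View pics/top0.png

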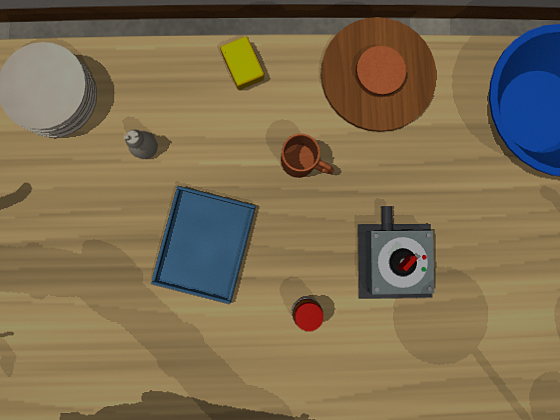

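View pics/scene0.png

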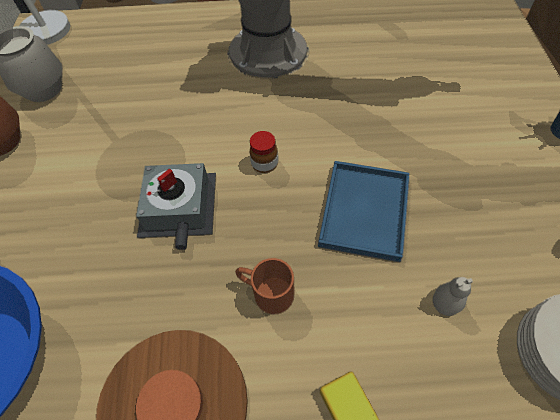

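The top view shows the lock face at about (402,262), dish centre at (205,244), mug (300,155), jar (308,316) and the figurine at (142,143). Next I compute positions and take a close crop of the lock.

```bash
python3 - <<'E'
from h import *
c=robot.get_calibration("top")
for n,u,v,z in[("lock",402.5,262.5,.058),("jar",308,316,.075),("mug",300,152,.085),("fig",133,137,.09)]+[("dish",u,v,.022) for u,v in[(178,185),(258,206),(232,303),(152,283)]]: print(n,at_z(c,u,v,z).round(4))
I=cv2.imread("pics/top0.png")[215:310,345:450]; cv2.imwrite("pics/lock0.png",cv2.resize(I,None,fx=6,fy=6,interpolation=cv2.INTER_CUBIC))
E
```

```text
lock [ 0.4734 -0.2007  0.058 ]
jar [ 0.3798 -0.0164  0.075 ]
mug [ 0.6833 -0.0074  0.085 ]
fig [0.7151 0.2994 0.09  ]
dish [0.6333 0.2307 0.022 ]
dish [0.589  0.0736 0.022 ]
dish [0.4    0.1277 0.022 ]
dish [0.4421 0.283  0.022 ]
```

View pics/lock0.png

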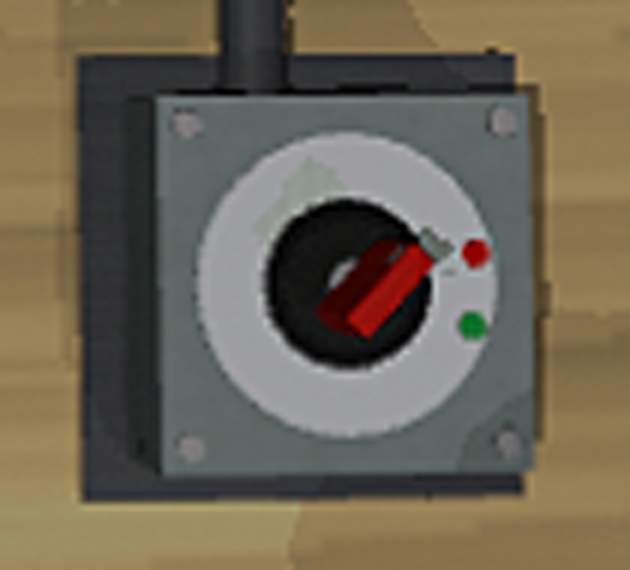

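Enlarged: face plate centre at crop (347,285); the key's mark is at its upper-right end, so the key yaw is about -0.8. Screws are at (187,124), (503,121), (508,441), (190,446). I move over the lock for a closer look.

```bash
python3 - <<'E'
from h import *
c=robot.get_calibration("top")
P=[at_z(c,345+u/6,215+v/6,.058) for u,v in[(187,124),(503,121),(508,441),(190,446)]]
print(np.round(P,4),np.mean(P,0).round(4))
d=(P[0]-P[3])+(P[1]-P[2]); print("lockyaw",np.arctan2(d[1],d[0]))
pc=at_z(c,345+347/6,215+285/6,.058);print("plate",pc)
a=at_z(c,345+352/6,215+325/6,.106);b=at_z(c,345+425/6,215+243/6,.106);print("keyyaw",np.arctan2(*(b-a)[1::-1]))
for y in(-.8,-.8+np.pi):
  for dy in(0,-.9,1.5):
    q=robot.solve_ik([pc[0],pc[1],.09],[np.pi,0,y+dy]); print(y,dy,None if q is None else np.round(q,2))
y=-.8 
robot.move_to([pc[0],pc[1],.24],[np.pi,0,y])
s=robot.get_state();print(s["time_s"],s["ee_pos"],s["joint_pos"].round(2))
cal=robot.get_calibration("wrist");I=robot.read_camera("wrist");cv2.imwrite("pics/w0.png",I)
np.save("w0.npy",cal,allow_pickle=True); print(proj(cal,[pc[0],pc[1],.058]))
E
```

```text
[[ 0.5256 -0.1514  0.058 ]
 [ 0.5245 -0.2537  0.058 ]
 [ 0.4226 -0.2519  0.058 ]
 [ 0.4238 -0.1494  0.058 ]] [ 0.4741 -0.2016  0.058 ]
lockyaw -0.01809288824029089
plate [ 0.47338302 -0.20133701  0.058     ]
keyyaw -0.7647769655757753
-0.8 0 [-0.42  0.63  1.13  1.85 -0.65  1.08 -1.41]
-0.8 -0.9 [-0.42  0.63  1.13  1.85 -0.65  1.08 -2.31]
-0.8 1.5 [-0.27  0.51  0.85  1.85 -0.45  0.99 -0.09]
2.3415926535897933 0 [-0.21  0.48  0.77  1.85 -0.4   0.98  1.5 ]
2.3415926535897933 -0.9 [-0.28  0.51  0.87  1.85 -0.46  1.    0.66]
2.3415926535897933 1.5 [ 0.91  0.49 -0.72  1.81  0.38  0.99  2.31]
2.9417 [ 0.47396671 -0.20017205  0.23979991] [-0.47  0.4   1.13  1.65 -0.37  1.33 -1.65]
[277.16127471 195.8085162 ]
```

View pics/w0.png

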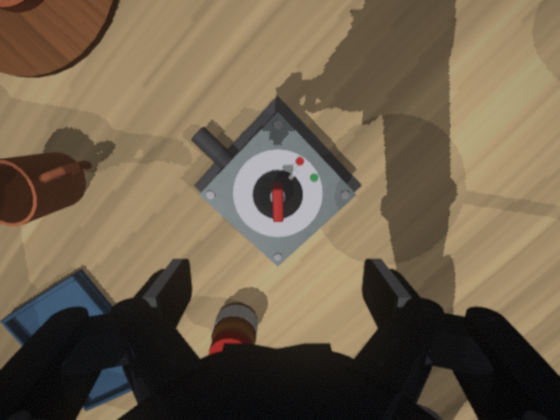

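The wrist view shows the lock centred at about (277,194), the key head nearly vertical at u=278. One enlarged crop for the precise values.

```bash
python3 - <<'E'
from h import *
I=cv2.imread("pics/w0.png")[140:250,222:332]; cv2.imwrite("pics/w0c.png",cv2.resize(I,(595,595),interpolation=cv2.INTER_CUBIC))
E
```

```text
(no output)
```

View pics/w0c.png

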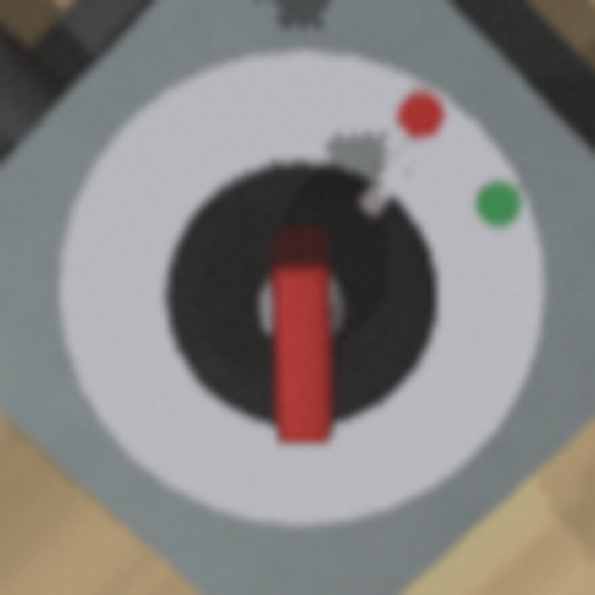

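```bash
python3 - <<'E'
from h import *
c=np.load("w0.npy",allow_pickle=True).item()
f=lambda u,v,z: at_z(c,222+u/5.409-.4,140+v/5.409-.4,z).round(4)
print("plate",f(302.5,287.5,.058),"seal",f(302,294,.060),"head",f(302,355,.106))
a,b=f(304,442,.106),f(300,268,.106);print("keyyaw",np.arctan2(*(b-a)[1::-1]),np.linalg.norm(b-a))
print(-np.array(c["R"]).T@c["t"])
E
```

```text
plate [ 0.4754 -0.204   0.058 ] seal [ 0.4749 -0.2033  0.06  ] head [ 0.4748 -0.203   0.106 ]
keyyaw -0.7736890966663665 0.030195529470436525
[ 0.52222586 -0.25071302  0.36248657]
```

```bash
python3 - <<'E'
from h import *
p=[.4745,-.2027]; r=[np.pi,0,-.774]
def st(n):
    s=robot.get_state(); print(n,round(s["time_s"],2),s["ee_pos"].round(4),s["ee_rot"].round(3),"F",s["contact_force"].round(2),"T",s["torque"].round(3),"w",round(s["width"],4),round(s["grasp_force"],1))
robot.movel(p+[.13],rot=r); st("above")
print(robot.movel(p+[.09],speed=.08,force_limit=6)); robot.pause(.2); st("down")
robot.grip(.03,force=20); st("g30"); robot.grip(0.0,force=20); robot.pause(.2); st("grip")
t=robot.get_state()["time_s"]
E
```

```text
above 3.88 [ 0.4751 -0.2033  0.1308] [-3.141e+00 -2.000e-03 -7.740e-01] F [ 1.06 -0.12  0.2 ] T [-0.022 -0.029  0.014] w 0.0857 0.0
False
down 4.72 [ 0.4749 -0.203   0.0905] [-3.141e+00 -1.000e-03 -7.740e-01] F [-0.63 -0.79  0.21] T [-0.008 -0.033 -0.021] w 0.0855 0.0
g30 5.3 [ 0.4745 -0.2027  0.09  ] [-3.142  0.    -0.774] F [-0.69 -0.25  0.64] T [ 0.023  0.062 -0.003] w 0.03 0.0
grip 5.8 [ 0.4744 -0.2028  0.09  ] [ 3.141  0.    -0.774] F [-1.72  1.17 -0.28] T [-0.036  0.129 -0.003] w 0.0096 25.1
```

```bash
cat >> h.py <<'E'
def st(n):
    s=robot.get_state(); print(n,round(s["time_s"],2),s["ee_pos"].round(4),s["ee_rot"][2].round(3),"F",s["contact_force"].round(2),"T",s["torque"].round(3),"w",round(s["width"],4),round(s["grasp_force"],1)); return s
E
python3 - <<'E'
from h import *
p=[.4745,-.2027,.0905]; y=-.774
robot.grip(0,force=40); st("g40")
q=robot.solve_ik(p,[np.pi,0,-1.62]);print(q.round(2))
for i in range(6):
    y-=.06; robot.movel(p,speed=.05,rot=[np.pi,0,y]); s=st(round(y,3))
    if abs(s["torque"][2])>.15: break
E
```

```text
g40 6.02 [ 0.4745 -0.2028  0.0901] -0.774 F [-1.13 -0.12  0.24] T [-0.091  0.151 -0.003] w 0.0093 42.5
[-0.45  0.67  1.19  1.85 -0.7   1.11 -2.19]
-0.834 6.27 [ 0.4745 -0.2025  0.0902] -0.833 F [-0.11  0.29 -0.1 ] T [ 0.013 -0.032 -0.073] w 0.0096 42.3
-0.894 6.52 [ 0.4744 -0.2026  0.0903] -0.892 F [ 0.54  0.66 -1.51] T [ 0.008 -0.023 -0.   ] w 0.0092 42.3
-0.954 6.77 [ 0.4745 -0.2027  0.0904] -0.952 F [-0.24 -0.86 -0.43] T [-0.022  0.042  0.007] w 0.0094 42.3
-1.014 7.02 [ 0.4745 -0.2027  0.0905] -1.011 F [ 0.81  0.02 -0.59] T [ 0.022 -0.047  0.007] w 0.0095 42.3
-1.074 7.27 [ 0.4747 -0.2026  0.0905] -1.071 F [ 0.45  0.63 -0.59] T [ 0.051 -0.101  0.001] w 0.0093 42.2
-1.134 7.52 [ 0.4752 -0.2025  0.0906] -1.131 F [ 2.38  0.39 -0.48] T [ 0.168 -0.395 -0.026] w 0.0094 42.2
```

```bash
python3 - <<'E'
from h import *
p=[.4745,-.2027,.0905]; y=-1.134
for i in range(14):
    y-=.04; robot.movel(p,speed=.05,rot=[np.pi,0,y]); robot.pause(.05); s=st(round(y,3))
    if abs(s["torque"][2])>.15 or np.linalg.norm(s["contact_force"])>8: break
E
```

```text
-1.174 7.82 [ 0.4753 -0.2024  0.0906] -1.172 F [ 3.24  0.54 -1.47] T [ 0.224 -0.781  0.039] w 0.0094 42.0
-1.214 8.12 [ 0.4748 -0.2026  0.0906] -1.212 F [ 3.32  0.98 -1.52] T [ 0.211 -0.789  0.049] w 0.0098 42.1
-1.254 8.42 [ 0.4745 -0.2027  0.0906] -1.253 F [ 3.37  0.56 -0.87] T [ 0.202 -0.764  0.065] w 0.0097 42.2
-1.294 8.72 [ 0.4744 -0.2027  0.0906] -1.293 F [ 2.83  0.98 -0.46] T [ 0.251 -0.806  0.082] w 0.0092 42.3
-1.334 9.02 [ 0.4745 -0.2027  0.0906] -1.333 F [ 2.36  1.07 -0.22] T [ 0.302 -0.771  0.04 ] w 0.0094 42.3
-1.374 9.32 [ 0.4745 -0.2027  0.0905] -1.373 F [ 2.99  0.61 -0.39] T [ 0.215 -0.847  0.058] w 0.0095 42.3
-1.414 9.62 [ 0.4745 -0.2027  0.0905] -1.413 F [2.43 0.89 0.84] T [ 0.262 -0.763  0.046] w 0.0094 42.3
-1.454 9.92 [ 0.4745 -0.2027  0.0905] -1.453 F [ 2.74  1.06 -0.24] T [ 0.25  -0.802 -0.022] w 0.0093 42.3
-1.494 10.22 [ 0.4745 -0.2027  0.0905] -1.493 F [3.93 0.7  0.03] T [ 0.179 -0.831  0.055] w 0.0097 42.3
-1.534 10.52 [ 0.4745 -0.2028  0.0905] -1.533 F [2.68 2.01 0.39] T [ 0.161 -0.83   0.048] w 0.0096 42.3
-1.574 10.82 [ 0.4745 -0.2027  0.0905] -1.573 F [ 3.68  0.3  -0.1 ] T [ 0.233 -0.831  0.014] w 0.0094 42.3
-1.614 11.12 [ 0.4745 -0.2027  0.0905] -1.613 F [3.28 0.19 0.07] T [ 0.218 -0.857  0.053] w 0.0094 42.3
-1.654 11.42 [ 0.4749 -0.2028  0.0906] -1.653 F [ 3.87 -0.59 -0.96] T [ 0.042 -1.19   0.055] w 0.0095 42.2
-1.694 11.72 [ 0.4752 -0.2028  0.0906] -1.693 F [ 5.73  0.11 -1.42] T [ 0.059 -1.281  0.108] w 0.0095 42.2
```

```bash
python3 - <<'E'
from h import *
p=[.4745,-.2027,.0905]; y=-1.694
for i in range(3):
    y-=.025; robot.movel(p,speed=.05,rot=[np.pi,0,y]); robot.pause(.1); s=st(round(y,3))
    if abs(s["torque"][2])>.2 or np.linalg.norm(s["contact_force"])>9: break
robot.pause(.2)
I=robot.read_camera("wrist");J=robot.read_camera("top")[215:310,345:450];K=robot.read_camera("scene")[140:260,110:230]
cv2.imwrite("pics/w1.png",np.hstack([cv2.resize(x,(266,240),interpolation=cv2.INTER_CUBIC) for x in (I[80:320,150:416],J,K)]))
E
```

```text
-1.719 12.07 [ 0.4753 -0.2028  0.0907] -1.717 F [ 5.49 -0.5  -2.17] T [ 0.034 -1.354  0.141] w 0.0094 42.2
-1.744 12.42 [ 0.4755 -0.2028  0.0907] -1.742 F [ 5.26 -0.45 -1.23] T [ 0.046 -1.358  0.311] w 0.0097 42.2
```

View pics/w1.png

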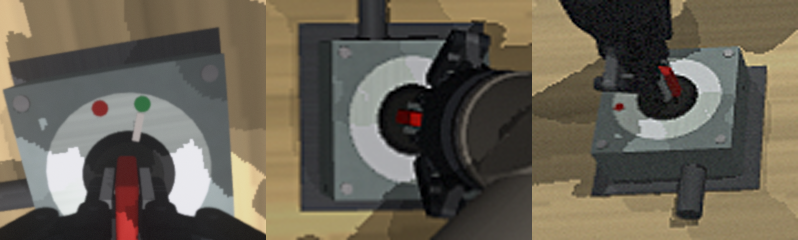

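The pointer (141,120 in the left panel) now stands at the green dot, so the stop is reached. I turn back and feel for the release position.

```bash
python3 - <<'E'
from h import *
p=np.array([.4745,-.2027,.0905]); up=p+[0,0,.0065]
for y in(-1.45,-1.15,-.85,-.58):
    robot.movel(p,speed=.05,rot=[np.pi,0,y]); s=st(y)
    if np.linalg.norm(s["contact_force"])>10: raise SystemExit
y=-.58
while y<.42:
    hit=robot.movel(up,speed=.02,force_limit=5); s=robot.get_state()
    print(round(y,3),hit,round(s["time_s"],2),s["ee_pos"].round(4),s["contact_force"].round(1),s["torque"].round(2))
    if not hit and s["ee_pos"][2]>.0955: print("FREE"); break
    robot.movel(p,speed=.04); y+=.07
    robot.movel(p,speed=.05,rot=[np.pi,0,y])
E
```

```text
-1.45 13.21 [ 0.4736 -0.2026  0.0903] -1.452 F [ 1.46  0.63 -0.74] T [ 0.106 -0.472  0.035] w 0.0095 42.3
-1.15 13.66 [ 0.4737 -0.2026  0.0902] -1.153 F [ 1.67  1.03 -0.44] T [ 0.199 -0.307  0.038] w 0.0095 42.3
-0.85 14.11 [ 0.4739 -0.2028  0.0903] -0.854 F [ 0.09  0.15 -0.98] T [ 0.21  -0.122 -0.027] w 0.0094 42.3
-0.58 14.53 [ 0.474  -0.2028  0.0903] -0.584 F [ 0.46  1.28 -0.82] T [ 0.155 -0.078 -0.026] w 0.0093 42.3
-0.58 True 14.79 [ 0.4739 -0.2022  0.0928] [ 1.  -0.6 -0.5] [-0.04 -0.27 -0.01]
-0.51 True 15.56 [ 0.4739 -0.2022  0.0929] [0.9 0.2 0.1] [-0.07 -0.23 -0.03]
-0.44 True 16.32 [ 0.474  -0.2021  0.0929] [ 1.8 -0.7 -0.2] [-0.07 -0.28 -0.01]
-0.37 True 17.1 [ 0.474  -0.2021  0.093 ] [ 0.6 -0.3 -0.4] [-0.07 -0.3   0.02]
-0.3 True 17.88 [ 0.4739 -0.2021  0.0931] [ 0.6 -0.5 -0.1] [-0.11 -0.26  0.02]
-0.23 True 18.65 [ 0.474  -0.2021  0.0932] [ 1.4  0.6 -1.2] [-0.12 -0.35 -0.  ]
-0.16 False 19.62 [ 0.4747 -0.2026  0.0972] [ 0.9  1.4 -1.3] [ 0.16  0.   -0.05]
FREE
```

Free at yaw -0.16. I shift slightly to be inside the window and pull on gently.

```bash
python3 - <<'E'
from h import *
p=np.array([.4745,-.2027,.097])
for y in(-.13,-.10):
    robot.movel(p,speed=.05,rot=[np.pi,0,y]); robot.pause(.1); s=st(y)
    if abs(s["torque"][2])>.12: break
for z in(.100,.106,.112,.125,.16):
    hit=robot.movel([p[0],p[1],z],speed=.03,force_limit=6); st((z,hit))
    if hit: break
E
```

```text
-0.13 19.98 [ 0.4744 -0.2028  0.097 ] -0.131 F [ 0.16  0.21 -0.77] T [ 0.047 -0.041  0.007] w 0.0093 43.1
-0.1 20.32 [ 0.4745 -0.2027  0.097 ] -0.101 F [ 0.55  0.53 -0.54] T [-0.016  0.004 -0.035] w 0.0094 43.1
(0.1, False) 20.57 [ 0.4747 -0.2028  0.1003] -0.1 F [ 0.37  0.3  -0.87] T [ 0.024 -0.019 -0.024] w 0.0094 43.1
(0.106, False) 20.93 [ 0.4747 -0.2028  0.1063] -0.1 F [-0.55 -0.01 -1.18] T [0.019 0.021 0.059] w 0.0094 43.1
(0.112, False) 21.27 [ 0.4746 -0.2028  0.1123] -0.1 F [ 0.46 -0.38 -0.36] T [-0.029  0.037 -0.059] w 0.0095 43.1
(0.125, False) 21.86 [ 0.4745 -0.2027  0.1251] -0.1 F [-0.36  0.22 -0.99] T [0.013 0.    0.047] w 0.0096 43.1
(0.16, False) 23.18 [ 0.4743 -0.2026  0.1598] -0.1 F [-1.25  0.2  -0.13] T [-0.01   0.014 -0.035] w 0.0093 43.1
```

The key is out. I check which tilted poses over the dish are reachable, so the key can be laid down rather than toppled.

```bash
python3 - <<'E'
from h import *
robot.movel([.4745,-.2027,.22],speed=.15); c=np.array([.516,.179])
for b in(-1.1,-.95,-.8,.8,.95):
  for a in(-.27,.1,.33,.6,-.6):
    d=-np.sign(b)*np.array([np.cos(a),np.sin(a)]); B=abs(b)
    foot=c+.04*d; z=.014+.072*np.cos(B)+.0045*np.sin(B)
    g=np.r_[foot-.072*np.sin(B)*d,z]
    q=[robot.solve_ik(g+[0,0,h],[np.pi,b,a]) for h in(0,.08)]
    print(b,a,g.round(3),[None if x is None else x.round(2) for x in q])
robot.move_to([.45,.0,.24],[np.pi,0,-.1]); robot.move_to([.5,.16,.24],[np.pi,0,-.1]); st("over")
I=robot.read_camera("wrist");J=robot.read_camera("scene")
cv2.imwrite("pics/w2.png",np.hstack([cv2.resize(x,(400,300)) for x in(I,J)]))
E
```

```text
-1.1 -0.27 [0.493 0.185 0.051] [array([-1.74,  0.95,  0.92,  2.41,  1.97,  0.42,  1.31]), array([-1.87,  0.74,  1.12,  2.41,  1.7 ,  0.38,  1.78])]
-1.1 0.1 [0.492 0.177 0.051] [None, None]
-1.1 0.33 [0.493 0.171 0.051] [None, None]
-1.1 0.6 [0.496 0.165 0.051] [None, None]
-1.1 -0.6 [0.496 0.193 0.051] [array([-0.6 ,  0.8 , -0.54,  2.1 ,  1.53,  1.49,  1.88]), array([-0.33,  0.75, -0.9 ,  2.09,  1.54,  1.7 ,  2.04])]
-0.95 -0.27 [0.498 0.184 0.06 ] [array([-1.64,  0.73,  0.92,  2.38,  1.88,  0.34,  1.63]), array([-1.23,  0.3 ,  0.38,  2.34,  1.53,  0.73,  2.23])]
-0.95 0.1 [0.498 0.177 0.06 ] [array([-0.51,  0.46, -0.17,  2.55,  2.47,  0.88,  1.75]), array([-1.34,  0.21,  0.75,  2.54,  2.45,  0.5 ,  1.78])]
-0.95 0.33 [0.498 0.173 0.06 ] [None, array([ 0.42,  0.24, -0.89,  2.53,  2.74,  0.55,  2.  ])]
-0.95 0.6 [0.501 0.169 0.06 ] [array([ 0.81,  0.79, -1.08,  2.51,  3.02,  0.63,  2.48]), array([ 0.86,  0.35, -1.06,  2.48,  3.52,  0.39,  1.71])]
-0.95 -0.6 [0.501 0.189 0.06 ] [array([-0.39,  0.74, -0.72,  2.1 ,  1.51,  1.42,  2.03]), array([-0.14,  0.72, -1.08,  2.07,  1.49,  1.63, 
[... 1087 characters left out ...]
.526 0.186 0.067] [array([-0.64,  1.11,  0.49,  0.92, -0.18,  1.95, -1.19]), None]
0.8 -0.6 [0.526 0.172 0.067] [array([-0.39,  1.01,  0.64,  1.23, -0.83,  1.86, -1.86]), array([-0.41,  0.93,  0.69,  1.19, -0.83,  1.97, -1.91])]
0.95 -0.27 [0.534 0.174 0.06 ] [array([-0.15,  1.16,  0.01,  0.86, -0.38,  2.01, -1.98]), None]
0.95 0.1 [0.534 0.181 0.06 ] [None, None]
0.95 0.33 [0.534 0.185 0.06 ] [None, None]
0.95 0.6 [0.531 0.189 0.06 ] [None, None]
0.95 -0.6 [0.531 0.169 0.06 ] [array([-0.31,  1.11,  0.58,  1.1 , -0.87,  1.99, -1.88]), array([-0.1 ,  0.96,  0.15,  1.07, -0.62,  1.95, -2.11])]
over 25.27 [0.5007 0.1586 0.2395] -0.102 F [ 0.78 -0.85  0.01] T [-0.066  0.057  0.016] w 0.0098 43.1
```

View pics/w2.png

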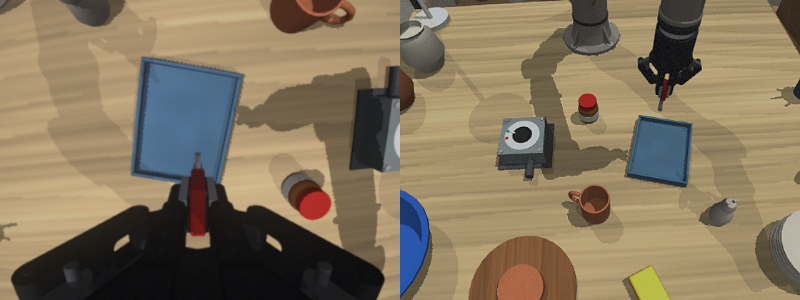

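The pictures show the key firmly held (foot at (198,155) in the wrist panel) and the dish free; the bystanders are undisturbed. I tilt the tool, lower until contact and release.

```bash
python3 - <<'E'
from h import *
c=np.array([.516,.179]); a=-.27; b=.75
d=-np.array([np.cos(a),np.sin(a)]); foot=c+.04*d
g=np.r_[foot-.072*np.sin(b)*d,.008+.072*np.cos(b)+.0045*np.sin(b)]
robot.move_to(g+[0,0,.12],[np.pi,.4,a]); robot.move_to(g+[0,0,.06],[np.pi,b,a]); st("tilt")
robot.movel(g+[0,0,.015],speed=.06); robot.pause(.1)
print(robot.movel(g-[0,0,.006],speed=.02,force_limit=3)); s=st("touch"); print(g)
robot.grip(.016); robot.pause(.4); robot.grip(.05); robot.pause(.3); st("open")
I=robot.read_camera("wrist");J=robot.read_camera("top")
cv2.imwrite("pics/w3.png",np.hstack([cv2.resize(x,(400,300)) for x in(I,J)]))
E
```

```text
tilt 26.27 [0.5238 0.176  0.1219] -0.274 F [-0.28  0.57  1.63] T [-0.216 -0.727 -0.046] w 0.0096 43.2
True
touch 28.08 [0.5245 0.1766 0.0613] -0.27 F [ 1.94 -0.59  4.27] T [-0.057 -0.379 -0.038] w 0.0094 44.0
[0.5247491  0.17657861 0.06374897]
open 29.45 [0.5241 0.1766 0.0604] -0.271 F [ 0.18  0.05 -0.03] T [-0.159 -0.653 -0.046] w 0.0501 0.0
```

View pics/w3.png

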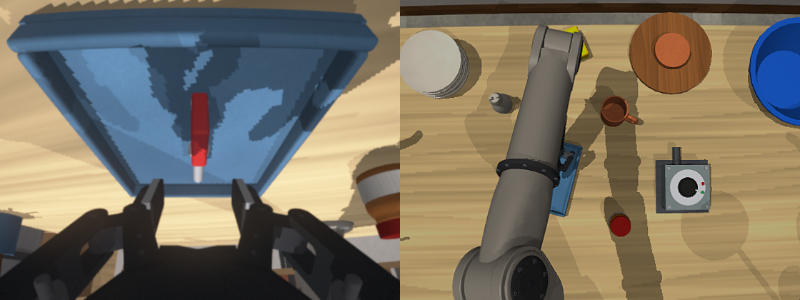

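The key lies in the dish, clear of the fingers. I retract and verify.

```bash
python3 - <<'E'
from h import *
s=robot.get_state(); a=-.27;b=.75
p=s["ee_pos"]; robot.movel(p+[0,0,.09],speed=.1)
robot.move_to([.40,.30,.28],[np.pi,0,-.27]); robot.move_to([.135,.533,.28],[np.pi,0,-.27]); robot.pause(.3); st("end")
J=robot.read_camera("top"); cv2.imwrite("pics/t4.png",np.hstack([cv2.resize(J,(400,300)),cv2.resize(J[175:310,140:320],(400,300),interpolation=cv2.INTER_CUBIC)]))
E
```

```text
end 33.16 [0.136  0.5326 0.2802] -0.272 F [ 0.32 -0.45  0.54] T [0.008 0.017 0.016] w 0.05 0.0
```

View pics/t4.png

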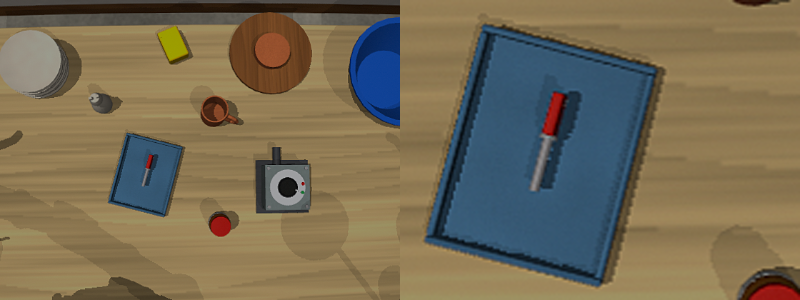

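The key lies well inside the dish (crop (536,190) to (558,93)). Mug, jar and figurine are unmoved, and the pointer is at the green dot.

```bash
python3 -c "
from rig import robot
print(robot.close_job())"
```

```text
the job is handed in; nothing more can be done
None
```

The job is handed in: I turned the key to its stop (pointer at the green dot), drew it out at the release position and laid it in the blue dish, with the mug, jar and figurine not touched; the hand-in call returned no verdict.

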